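# Pack the counterweight lever in its case

## Task

One bay of the steel rack holds the counterweight lever, a steel bar with a heavy block at the hidden end and a round eye at the end that shows: draw it by its eye end along the surface until it is fully out of the rack, and let it lie flat. Then take it again at its balance point, lift and carry it level, and lay it down flat in the plywood case without dropping it, the block in the open end and the eye between the two wooden cheeks. Close the lid fully, and leave the plain bar and everything else standing where it is.

Things in the scene. Friction and masses are not known exactly. Their poses are not given: they have to be found in the camera images.
- lever: steel counterweight lever, 195 mm long, 0.68 to 0.92 kg, in one of the two bays. Origin on its underside directly below the balance point (63 mm from the block's end face); x axis along the bar towards the heavy block, z up. Shank 20 mm wide, 24 mm high. Held away from the balance point it may droop
- lever_block (a point): centre of the lever's heavy block (32 mm long, 50 mm wide, 36 mm high), at x = +47, z = 18 mm of the lever: the block spans x = +31 to +63 mm. Undersides of block, shank and eye are flush, so the lever lies flat
- lever_eye (a point): centre of the lever's round eye (34 mm diameter, 24 mm high; its hole is blind and cannot be entered), at x = -115, z = 12 mm of the lever; the lever's tip is at x = -132 mm
- bar: plain flat steel bar without block or eye, 195 x 32 x 20 mm, square end showing, in the other bay; leave alone. Same frame as the lever: x along it into the rack, visible end at x = -132 mm
- bay_rack: fixed low steel rack without floor: parts slide on the cabinet top. Origin at the centre of its footprint; mouth faces its -x axis, at x = -64 mm; 128 mm deep, 166 mm wide plus 24 mm bolted feet 4 mm high at the sides, 65 mm high. Two bays centred at y = +40 and -40 mm, each 74 mm wide, 54 mm high. 70 to 85 mm of each part sticks out
- case: fixed open plywood case, 225 (x) x 122 (y) x 58 mm high, walls and floor 6 mm. Origin at the centre of its underside; x points from the open end (nearer the robot) to the hinged end. Packed centrally, the lever's origin is at x = -35, y = 0, z = 6 mm, its x axis opposite to the case's; about 9 mm of play at each end
- case_slot (a point): middle of the slot for the eye end, on the case floor at case x = 68 mm, y = 0: 48 mm wide, between two wooden cheeks 30 mm high that run from case x = +30 mm to the hinged end. The rest of the case is open inside, for the block
- lid (a joint): plywood lid hinged along the case's +x rim; angle in rad, 0 = closed flat on the rim, 1.57 = upright; starts at 1.6 to 1.72 (leaning back a little, up to 1.8 possible), stays where it is left (stiff hinge, about 1 to 2 N at the edge moves it)
- lid_hinge (a point): middle of the hinge line, on the rim at the case's +x end, level with the lid's inner face
- lid_edge (a point): middle of the lid's free edge on its outer face, 225 mm from the hinge line; the lid is 8 mm thick; a small steel lip stands 11 mm beyond the edge
- core_plug: loose bystander: round plug, 58 mm wide, 20 mm high; origin under its centre
- gear: loose bystander: small gear lying flat, 60 mm wide, 16 mm high; origin under its centre
- spring: loose bystander: standing coil spring, 31 mm wide, 45 mm high; origin under its centre
- bolt: loose bystander: hex bolt standing on its head, 27 mm wide, 59 mm high; origin under its centre

How it is judged:
On the way, in this order (a step that is already met when the one before it is completed fails the run):
1. the lever lies flat on the cabinet top, fully out of the rack, let go and at rest (x of lever in the frame of bay_rack below -0.132 m and height (world z) of lever below 0.008 m and angle between lever's own x axis and vertical between 1.5 and 1.64 rad and contact force between the fingers and lever below 0.1 N and linear speed of lever below 0.02 m/s), for 0.2 s.
2. the lever is held within 22 mm of its balance point (along the bar), lifted at least 50 mm and level within 8 degrees (height (world z) of lever above 0.05 m and angle between lever's own x axis and vertical between 1.43 and 1.71 rad and x of the grasp point in the frame of lever between -0.022 and 0.022 m and contact force between the fingers and lever above 0.5 N), for 0.2 s.
At the end, for the whole second after the job is handed in: The lever lies flat (within 3 degrees) on the case floor, its origin between x = -48 and -21 mm and within 22 mm of the centre line of the case, its eye in the slot between the cheeks, at rest, and the lid is closed to within 0.03 rad (x of lever in the frame of case between -0.048 and -0.021 m and y of lever in the frame of case between -0.022 and 0.022 m and z of lever in the frame of case below 0.012 m and x of lever_eye in the frame of case above 0.03 m and angle between lever's own z axis and vertical below 0.06 rad and value of joint lid below 0.03 rad and linear speed of lever below 0.02 m/s); the robot touches nothing.
It fails at once if the lever hangs more than 15 degrees off level while lifted (height (world z) of lever above 0.04 m and (angle between lever's own x axis and vertical below 1.31 rad or angle between lever's own x axis and vertical above 1.83 rad)).
It fails at once if the lever is dropped (falls freely faster than 0.5 m/s) (linear speed of lever above 0.5 m/s and contact force between the fingers and lever below 0.1 N).
It fails at once if the plain bar or another bystander is moved more than 25 mm (distance of any of bar, core_plug, gear, spring, bolt from where it was at the start of the episode above 0.025 m).
It also fails if it takes over 72 s, if anything falls off the work surface, if the arm or the gripper's body presses on something with over 40 N, if the wrist force passes 120 N, or if a joint passes its speed limit or range.

## Robot

A 6-joint arm with a two-finger parallel gripper is mounted at the origin on a cart in front of the work surface, level with it; the furniture and walls round the work are solid. World frame = base frame: x ahead of the robot, y to its left, z up, the work surface at z = 0. Lengths are in m, angles in rad, forces in N, time in s.
With the tool pointing down it reaches from about 0.375 to 0.925 m from the base axis. Payload 5.7 kg.
Tool frame: the origin (TCP) lies midway between the tips of the shut fingers; the grasp point (between the pads) lies 19 mm behind it; z points along the fingers, x is the direction in which the jaws open and shut, and the axes are right-handed (so a half turn about z gives the same grasp; the last joint's range is limited). The gripper opens to 88 mm and grips with 3 to 60 N. Pads are 20 mm wide; open, the fingers measure 115 mm over their backs; the gripper's body (75 mm by 178 mm) begins 61 mm behind the grasp point.
Start: joints at [1.046, 0.359, 1.51, -0, 1.272, -0.115], TCP at [0.239, 0.55, 0.223] pointing down, gripper open.
Joint ranges: [-2.97, 2.97], [-1.01, 2.36], [0.21, 2.38], [-0.96, 4.11], [0.2, 2.71], [-2.98, 2.98]. Speed limits (rad/s): [2.39, 2.39, 3.14, 3.14, 3.14, 3.14].

## Interface

Orientations are given as a unit quaternion [x, y, z, w].
In Python, from bench import move_ptp, servo_line, goto_joints, move_gripper, sleep, inverse_kinematics, capture, PlanningError, close_job, spot_in, silhouettes, current_clock, current_joint_pos, current_qvel, current_joint_torque, current_position, current_orientation, current_force, current_torque, current_finger_gap gives the robot as it stands. Calls block until the motion is done:
- move_ptp(position, orientation): joint-space move of the TCP to a pose.
- servo_line(position, orientation=None, rate=0.15, contact_N=None): straight line of the TCP; orientation=None keeps the orientation; rate is the mean speed in m/s. With contact_N (N) it stops when the force on the tool has changed by that much, and returns True; else False.
- goto_joints(angles): joint-space move.
- move_gripper(opening): finger opening in m; the grip force is fixed at half the most; returns when the fingers have stopped.
- sleep(seconds).
- inverse_kinematics(position, orientation): joint angles nearest the present ones, or None.
- capture(name): name is "scene" or "top" or "wrist"; returns a dict with "image" (384x512x3 uint8, blue, green, red), "range_z" (384x512 float32, m along the optical axis (not along the pixel's ray), 0 where there is no reading), "intrinsics" (3x3 intrinsics, pixels), "R" (3x3) and "t" (3): a world point X has camera coordinates R X + t. Camera axes: x right, y down, z forward; pixel columns grow to the right and rows downward; lengths in m; the calibration is good to about 2 mm. A picture is of the moment at which its call begins.
A pose or a line that the arm cannot do raises PlanningError and nothing moves.
- close_job(): hands the job in, once; it reports no verdict.
Trained networks look in the newest picture that a camera, given by its name, has taken for a name from the list of things; names that differ only in an ending like _2 or _b are one class to them, and where a whole thing is asked for, a point or a joint stands for the part that bears it (a point fixed in the world has none). Each returns a list of dicts, best first, with "conf" (0 to 1); they miss things now and then, are a little off and sometimes report something else, mostly with a low value. They report only what shows in the picture. A call takes as long as a camera call.
- spot_in(camera, query): "xy" ([column, row] in pixels, amid what is visible of it).
- silhouettes(camera, query): "region" (384x512 bool, what is visible of it) and "xy" ([column, row] in pixels, amid what is visible of it).
Readings, each from a call of its own:
- current_clock(): time.
- current_joint_pos(): joint angles.
- current_qvel(): joint speeds.
- current_joint_torque(): joint torques, N m.
- current_position(): TCP position.
- current_orientation(): TCP orientation.
- current_force(): force on the tool from outside, world axes, zero at the start.
- current_torque(): the same for the moment, N m.
- current_finger_gap(): finger opening in m.
Only numpy, scipy, OpenCV 4.12 (cv2) and the standard library are available. Lean on these libraries where they do the work, as an engineer would, in place of code of your own. Each camera call takes 0.05 s, during which the arm holds its last target.

## Working session

There is one attempt and no reset: what is moved stays moved. The work goes in short steps, each a Python script; the robot and the scene stay as the last script left them, time stands still between calls to the robot, and variables do not carry over. Pictures are saved under pics/ and viewed, and the job is handed in when it is done.

```bash
ls; mkdir -p pics; cat > h.py <<'E'
import numpy as np, cv2
from bench import *
def world(c,u,v,z=None):
    K=c["intrinsics"];R=c["R"];t=c["t"]
    d=c["range_z"][int(round(v)),int(round(u))] if z is None else z
    p=np.linalg.inv(K)@np.array([u,v,1.])*d
    return R.T@(p-t)
def cloud(c):
    K=c["intrinsics"];R=c["R"];t=c["t"]
    v,u=np.mgrid[0:384,0:512]; d=c["range_z"]
    p=np.stack([(u-K[0,2])/K[0,0]*d,(v-K[1,2])/K[1,1]*d,d],-1)
    w=(p-t)@R
    w[d<=0]=np.nan
    return w
def proj(c,X):
    p=c["R"]@np.asarray(X)+c["t"]; q=c["intrinsics"]@p; return q[:2]/q[2]
E
python3 - <<'E'
from h import *
names="lever lever_block lever_eye bar bay_rack case case_slot lid lid_hinge lid_edge core_plug gear spring bolt".split()
print(current_clock(),current_orientation(),current_force())
for cam in ["scene","top","wrist"]:
    c=capture(cam); cv2.imwrite(f"pics/a_{cam}.png",c["image"]); np.savez(f"a_{cam}.npz",**c)
    w=cloud(c)
    print(cam,"campos",np.round(-c["R"].T@c["t"],3))
    for n in names:
        for s in spot_in(cam,n)[:2]:
            u,v=s["xy"]; print(n,round(s["conf"],2),np.round(s["xy"],0),np.round(w[int(v),int(u)],3))
print(current_clock())
E
```

```text
pics
0.0 [ 8.36184666e-01  5.48447241e-01 -8.20304344e-04  3.93676845e-04] [ 0.10133009 -0.78284706 -0.31173388]
scene campos [ 0.006 -0.444  0.734]
lever 0.75 [183. 181.] [0.463 0.206 0.023]
lever 0.4 [166. 150.] [0.502 0.311 0.057]
lever_block 0.55 [179. 182.] [0.458 0.217 0.017]
lever_eye 0.74 [180. 180.] [0.46  0.214 0.024]
bay_rack 0.69 [167. 154.] [0.486 0.293 0.058]
case 0.7 [327. 221.] [ 0.58  -0.175  0.03 ]
lid 0.68 [343. 169.] [ 0.603 -0.182  0.187]
lid_hinge 0.97 [342. 166.] [ 0.603 -0.179  0.191]
lid_hinge 0.58 [327. 219.] [ 0.58  -0.176  0.041]
lid_edge 0.75 [345. 167.] [ 0.606 -0.184  0.192]
lid_edge 0.55 [326. 220.] [ 0.579 -0.175  0.034]
core_plug 0.58 [156. 203.] [0.365 0.204 0.021]
gear 0.71 [183. 182.] [0.458 0.199 0.027]
gear 0.65 [293. 164.] [0.715 0.023 0.015]
spring 0.42 [262. 149.] [0.689 0.113 0.044]
bolt 0.52 [346. 164.] [ 0.607 -0.183  0.196]
top campos [ 0.318 -0.006  1.369]
lever 0.56 [335. 152.] [ 0.606 -0.179  0.204]
lever 0.53 [191. 214.] [0.474 0.228 0.015]
lever_block 0.78 [195. 214.] [0.471 0.215 0.021]
lever_eye 0.79 [198. 211.] [ 0.485  0.21  -0.004]
bar 0.83 [196. 187.] [0.55  0.209 0.024]
bar 0.31 [226. 139.] [0.69  0.121 0.042]
bay_rack 0.67 [161. 198.] [0.518 0.306 0.055]
bay_rack 0.26 [194. 210.] [ 0.485  0.222 -0.001]
case 0.96 [334. 194.] [ 0.527 -0.196  0.005]
case 0.49 [331. 155.] [ 0.603 -0.168  0.184]
case_slot 0.95 [335. 192.] [ 0.53  -0.199  0.006]
case_slot 0.74 [196. 213.] [0.473 0.211 0.026]
lid_hinge 0.97 [333. 153.] [ 0.605 -0.174  0.199]
lid_edge 0.65 [334. 153.] [ 0.604 -0.175  0.189]
core_plug 0.83 [190. 237.] [0.403 0.229 0.021]
gear 0.49 [256. 134.] [0.716 0.029 0.008]
spring 0.61 [225. 136.] [ 0.712  0.128 -0.003]
wrist campos [0.174 0.58  0.384]
bay_rack 0.88 [167. 364.] [0.44  0.337 0.011]
2.25
```

View pics/a_scene.png

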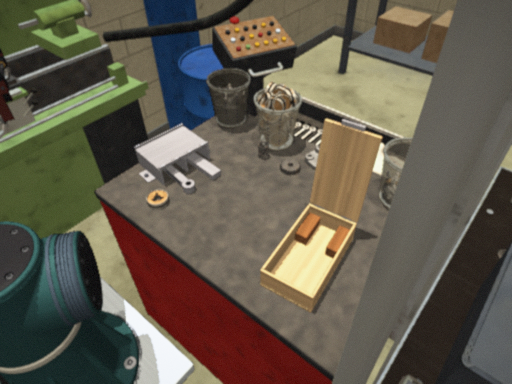

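View pics/a_top.png

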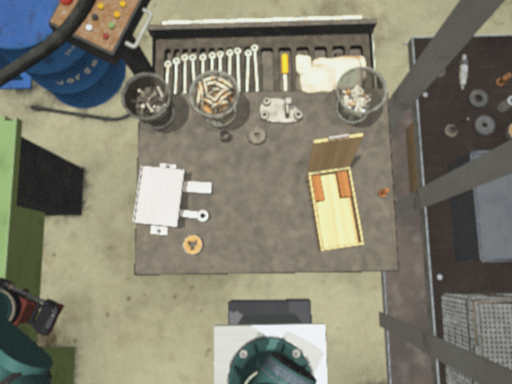

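View pics/a_wrist.png

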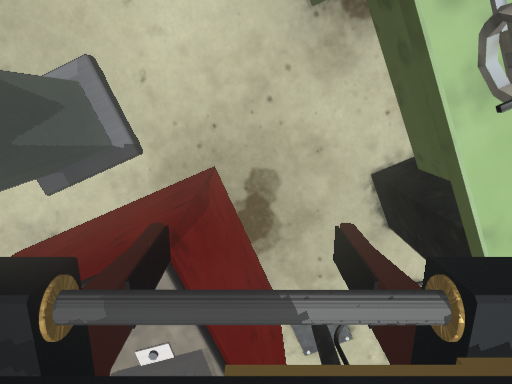

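```bash
python3 - <<'E'
from h import *
from scipy.spatial.transform import Rotation as Ro
q=current_orientation();R=Ro.from_quat(q).as_matrix()
c=np.load("a_wrist.npz"); print("cam in tool R",np.round(c["R"]@R,3)); print("campos in tool",np.round(R.T@(-c["R"].T@c["t"]-current_position()),3)); print(c["intrinsics"])
for n in ["top","scene"]:
    c=np.load(f"a_{n}.npz");w=cloud(c)
    m=(w[...,2]>0.012)&(w[...,0]>.35)&(w[...,0]<.66)&(w[...,1]>.15)&(w[...,1]<.3)&(w[...,2]<.04)
    # points
    P=w[m]; 
    for lo,hi in((.35,.44),(.44,.52),(.52,.64)):
        s=P[(P[:,0]>lo)&(P[:,0]<hi)]; print(n,lo,len(s),np.round(s.min(0),3),np.round(s.max(0),3),np.round(np.median(s,0),3))
    m=(w[...,2]>0.05)&(w[...,2]<.075)&(w[...,1]>.2)&(w[...,0]>.35)&(w[...,0]<.7)
    r=cv2.minAreaRect(w[m][:,:2].astype(np.float32)*1000); print("rack",r)
    m=(w[...,2]>0.05)&(w[...,2]<.066)&(w[...,1]<-.05)&(w[...,0]>.35)&(w[...,0]<.66)&(w[...,1]>-.35)
    print("case rim",cv2.minAreaRect(w[m][:,:2].astype(np.float32)*1000))
    m=(w[...,2]>0.08)&(w[...,2]<.33)&(w[...,1]<-.05)&(w[...,0]>.5)&(w[...,0]<.75)&(w[...,1]>-.35)
    P=w[m]
    if len(P): print("lid",len(P),P[P[:,2].argmax()],np.median(P,0), [np.round(np.median(P[(P[:,2]>a)&(P[:,2]<a+.03)],0),3) for a in (.08,.12,.16,.2,.24)])
E
```

```text
cam in tool R [[ 1.    -0.001  0.   ]
 [ 0.001  0.966 -0.259]
 [ 0.     0.259  0.966]]
campos in tool [ 0.001 -0.071 -0.162]
[[327.62554701   0.         251.45349633]
 [  0.         327.62554701 193.34214724]
 [  0.           0.           1.        ]]
top 0.35 230 [0.354 0.194 0.012] [0.436 0.3   0.038] [0.383 0.222 0.017]
top 0.44 243 [0.449 0.174 0.012] [0.514 0.259 0.032] [0.468 0.212 0.023]
top 0.52 324 [0.532 0.165 0.012] [0.618 0.299 0.039] [0.551 0.209 0.019]
rack ((520.4349365234375, 311.7226257324219), (129.5706787109375, 165.86729431152344), 83.53499603271484)
case rim ((483.1914978027344, -241.32565307617188), (226.9366912841797, 218.80972290039062), 7.317408084869385)
lid 1619 [ 0.61765915 -0.18328074  0.29409952] [ 0.60813943 -0.18547615  0.18682023] [array([ 0.596, -0.208,  0.094]), array([ 0.603, -0.216,  0.14 ]), array([ 0.602, -0.175,  0.175]), array([ 0.607, -0.175,  0.215]), array([ 0.612, -0.173,  0.256])]
scene 0.35 312 [0.353 0.188 0.012] [0.437 0.299 0.039] [0.387 0.224 0.018]
scene 0.44 356 [0.446 0.17  0.012] [0.515 0.293 0.039] [0.469 0.231 0.023]
scene 0.52 402 [0.531 0.16  0.012] [0.595 0.283 0.038] [0.551 0.224 0.02 ]
rack ((504.65228271484375, 754.4193115234375), (1013.86572265625, 335.1522216796875), 81.24571228027344)
case rim ((477.2218017578125, -196.63638305664062), (230.6017608642578, 122.88313293457031), 7.4395623207092285)
lid 5003 [ 0.62027434 -0.19736731  0.29327994] [ 0.60627104 -0.18783786  0.18870457] [array([ 0.594, -0.2  ,  0.096]), array([ 0.6  , -0.201,  0.135]), array([ 0.603, -0.184,  0.175]), array([ 0.608, -0.183,  0.215]), array([ 0.613, -0.183,  0.255])]
```

```bash
cat >> h.py <<'E'
from scipy.spatial.transform import Rotation as Ro
def down(a):  # tool y at world angle a(deg), z down
    a=np.radians(a); y=np.array([np.cos(a),np.sin(a),0]); z=np.array([0,0,-1.]); x=np.cross(y,z)
    return Ro.from_matrix(np.stack([x,y,z],1)).as_quat()
E
python3 - <<'E'
from h import *
for nm,p,a in [("L",(.475,.25,.1),83.5),("L'",(.475,.25,.1),-96.5),("C",(.46,-.2,.1),187.4),("C'",(.46,-.2,.1),7.4)]:
    print(nm,inverse_kinematics(p,down(a)))
move_ptp((.49,.27,.22),down(83.5))
print(current_clock())
names="lever lever_eye bar".split()
c=capture("wrist");cv2.imwrite("pics/b_w.png",c["image"]);np.savez("b.npz",**c);w=cloud(c)
for n in names:
    for s in silhouettes("wrist",n)[:2]:
        P=w[s["region"]];P=P[~np.isnan(P[:,0])]
        print(n,round(s["conf"],2),np.round(s["xy"]),len(P),np.round(np.median(P,0),3),cv2.minAreaRect((P[P[:,2]>.012][:,:2]*1000).astype(np.float32)))
E
```

```text
L [ 3.55763092e-01  4.14521432e-01  1.78062195e+00 -4.44089210e-16
  9.46449271e-01 -2.67238316e+00]
L' [ 3.55763092e-01  4.14521432e-01  1.78062195e+00 -4.44089210e-16
  9.46449271e-01  4.69209494e-01]
C [-5.47924152e-01  3.73093954e-01  1.85671745e+00 -4.44089210e-16
  9.11781245e-01  8.93717810e-01]
C' [-5.47924152e-01  3.73093954e-01  1.85671745e+00 -4.44089210e-16
  9.11781245e-01 -2.24787484e+00]
4.4167
lever 0.66 [266. 114.] 1858 [0.468 0.209 0.024] ((466.8989562988281, 215.72018432617188), (84.40663146972656, 32.59831237792969), 84.410400390625)
lever 0.22 [348. 105.] 1781 [0.382 0.219 0.017] ((381.6707458496094, 220.30130004882812), (53.73155975341797, 54.57038879394531), 65.55022430419922)
lever_eye 0.94 [266. 109.] 1758 [0.468 0.208 0.024] ((467.1817932128906, 216.19580078125), (83.2977523803711, 32.58061599731445), 83.81768035888672)
lever_eye 0.19 [348. 104.] 1806 [0.383 0.219 0.017] ((381.9404296875, 219.4458770751953), (54.61195755004883, 54.89373016357422), 16.1732120513916)
bar 0.68 [189. 118.] 2495 [0.549 0.206 0.02 ] ((550.7821044921875, 207.5980682373047), (84.54884338378906, 32.39943313598633), 85.11821746826172)
```

View pics/b_w.png

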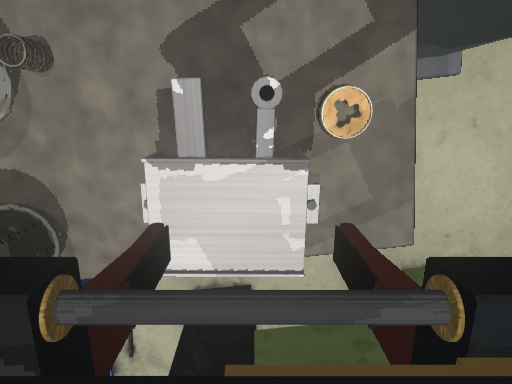

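```bash
cat > lev.py <<'E'
from h import *
def edges(P,d,lo,hi,step=.004):
    n=np.array([-d[1],d[0]]); s=P[:,:2]@d; t=P[:,:2]@n
    out=[]
    for a in np.arange(lo,hi,step):
        m=(s>=a)&(s<a+step)
        if m.sum()>4: out.append((a+step/2,t[m].min(),t[m].max()))
    return np.array(out)
E
python3 - <<'E'
from lev import *
c=np.load("b.npz");w=cloud(c)
a=np.radians(84);d=np.array([np.cos(a),np.sin(a)]);n=np.array([-d[1],d[0]])
m=(w[...,2]>.014)&(w[...,2]<.034)&(w[...,1]<.257)&(w[...,1]>.15)
L=w[m&(w[...,0]>.44)&(w[...,0]<.495)];B=w[m&(w[...,0]>.52)&(w[...,0]<.59)]
for X in(L,B):
    s=X[:,:2]@d;e=edges(X,d,s.min(),s.max()); print(np.round(e,4)); print(np.polyfit(e[:,0],(e[:,1]+e[:,2])/2,1), np.median(X[:,2]))
m=(w[...,2]>.055)&(w[...,2]<.075)&(w[...,1]<.42)
print(cv2.minAreaRect((w[m][:,:2]*1000).astype(np.float32)))
E
```

```text
[[ 0.2231 -0.4519 -0.4333]
 [ 0.2271 -0.4561 -0.4291]
 [ 0.2311 -0.4582 -0.4269]
 [ 0.2351 -0.4582 -0.4258]
 [ 0.2391 -0.4582 -0.4257]
 [ 0.2431 -0.4582 -0.4268]
 [ 0.2471 -0.4562 -0.4277]
 [ 0.2511 -0.453  -0.4298]
 [ 0.2551 -0.452  -0.4328]
 [ 0.2591 -0.452  -0.4339]
 [ 0.2631 -0.4531 -0.4338]
 [ 0.2671 -0.4531 -0.4337]
 [ 0.2711 -0.4531 -0.4337]
 [ 0.2751 -0.4531 -0.4336]
 [ 0.2791 -0.4532 -0.4336]
 [ 0.2831 -0.4532 -0.4347]
 [ 0.2871 -0.4542 -0.4348]
 [ 0.2911 -0.4542 -0.4346]
 [ 0.2951 -0.4543 -0.4345]
 [ 0.2991 -0.4543 -0.4346]
 [ 0.3031 -0.4543 -0.4345]
 [ 0.3071 -0.4543 -0.4478]]
[-0.05272864 -0.42952442] 0.023668896216907563
[[ 0.224  -0.5421 -0.5109]
 [ 0.228  -0.5424 -0.5108]
 [ 0.232  -0.5424 -0.5109]
 [ 0.236  -0.5421 -0.5107]
 [ 0.24   -0.5424 -0.5104]
 [ 0.244  -0.5424 -0.5104]
 [ 0.248  -0.5416 -0.5102]
 [ 0.252  -0.5422 -0.5102]
 [ 0.256  -0.5413 -0.5102]
 [ 0.26   -0.5414 -0.5102]
 [ 0.264  -0.5422 -0.5103]
 [ 0.268  -0.5411 -0.51  ]
 [ 0.272  -0.5413 -0.5097]
 [ 0.276  -0.5416 -0.5099]
 [ 0.28   -0.5406 -0.5099]
 [ 0.284  -0.541  -0.5096]
 [ 0.288  -0.5413 -0.5095]
 [ 0.292  -0.5402 -0.5094]
 [ 0.296  -0.5409 -0.5095]
 [ 0.3    -0.5617 -0.5093]
 [ 0.304  -0.5612 -0.5092]]
[-0.04197957 -0.51568532] 0.019674465277533075
((597.2626953125, 302.51708984375), (128.11793518066406, 321.7752990722656), 83.34697723388672)
```

```bash
python3 - <<'E'
from h import *
q=down(82-180); p=np.array([.4694,.2262,0])
move_gripper(.05)
move_ptp(p+[0,0,.13],q)
print(servo_line(p+[0,0,.005],rate=.12,contact_N=8),current_position(),current_force(),current_clock())
move_gripper(0.0); print(current_finger_gap(),current_force())
a=np.radians(83.2); g=current_position()
try:
  e=g-.138*np.array([np.cos(a),np.sin(a),0])
  servo_line(e,rate=.08)
finally: print(current_position(),current_force(),current_finger_gap(),current_clock())
c=capture("scene");cv2.imwrite("pics/c_s.png",c["image"])
E
```

```text
False [0.46996418 0.22640487 0.00554685] [ 0.36024677  0.09879195 -0.4314338 ] 9.175
0.0197910018069361 [-0.14403169 -0.61958704  3.03705053]
[0.45329125 0.08908128 0.00522169] [0.76679699 0.44436193 2.86613589] 0.020149201632540165 11.625
```

View pics/c_s.png

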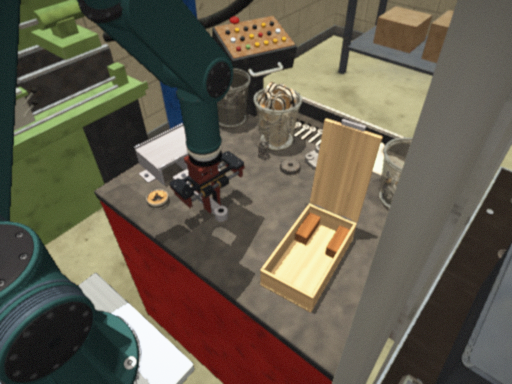

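```bash
python3 - <<'E'
from h import *
q=down(82-180); p=current_position()
move_gripper(.05)
servo_line(p+[0,0,.06],rate=.12)
sleep(.2)
# case look: camera robot-side
move_ptp((.56,-.20,.30) if False else (.50,-.19,.33),down(7.4-180+180))
c=capture("wrist");cv2.imwrite("pics/d_case.png",c["image"]);np.savez("d_case.npz",**c)
for n in ["case","case_slot","lid"]:
    print(n,[(round(s["conf"],2),np.round(s["xy"])) for s in spot_in("wrist",n)[:2]])
move_ptp((.455,.10,.25),q)
c=capture("wrist");cv2.imwrite("pics/d_lev.png",c["image"]);np.savez("d_lev.npz",**c)
w=cloud(c)
for n in ["lever","lever_block","lever_eye"]:
    for s in silhouettes("wrist",n)[:1]:
        P=w[s["region"]];P=P[~np.isnan(P[:,0])]
        print(n,round(s["conf"],2),np.round(s["xy"]),np.round(np.median(P,0),3),cv2.minAreaRect((P[P[:,2]>.012][:,:2]*1000).astype(np.float32)))
print(current_clock())
E
```

```text
case [(0.81, array([248., 203.])), (0.19, array([455., 153.]))]
case_slot [(0.91, array([248., 201.]))]
lid [(0.86, array([250., 286.]))]
lever 0.89 [252. 111.] [0.46  0.166 0.024] ((459.4377746582031, 133.21682739257812), (193.31488037109375, 49.25384521484375), 81.91104888916016)
lever_block 0.8 [251. 108.] [0.46  0.167 0.024] ((462.21527099609375, 133.25416564941406), (193.7379913330078, 49.418975830078125), 84.01766204833984)
lever_eye 0.82 [250. 110.] [0.46  0.166 0.024] ((459.4377746582031, 133.21682739257812), (193.31488037109375, 49.25384521484375), 81.91104888916016)
17.6833
```

View pics/d_case.png

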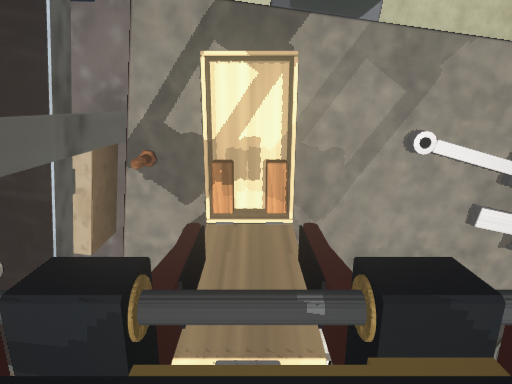

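View pics/d_lev.png

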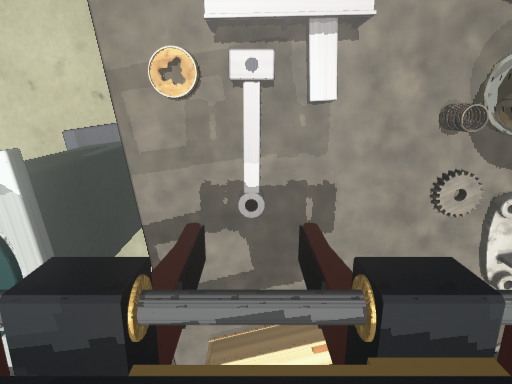

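```bash
python3 - <<'E'
from lev import *
c=np.load("d_lev.npz");w=cloud(c)
a=np.radians(82);d=np.array([np.cos(a),np.sin(a)])
m=(w[...,2]>.014)&(w[...,2]<.045)&(w[...,1]<.235)&(w[...,1]>.02)&(w[...,0]>.42)&(w[...,0]<.51)
L=w[m];s=L[:,:2]@d;print("lever s",s.min(),s.max())
e=edges(L,d,s.min(),s.max(),.006);print(np.round(e,4))
k=(e[:,2]-e[:,1]<.023)&(e[:,2]-e[:,1]>.016);print("shank",np.polyfit(e[k,0],(e[k,1]+e[k,2])/2,1))
c=np.load("d_case.npz");w=cloud(c)
m=(w[...,2]>.05)&(w[...,2]<.064)&(w[...,1]<-.1)&(w[...,1]>-.3)&(w[...,0]>.33)&(w[...,0]<.6)
P=w[m];print("rim",cv2.minAreaRect((P[:,:2]*1000).astype(np.float32)),np.median(P[:,2]))
a=np.radians(7.4);d=np.array([np.cos(a),np.sin(a)]);s=P[:,:2]@d;print(s.min(),s.max());e=edges(P,d,s.min(),s.max(),.015);print(np.round(e,4))
m=(w[...,2]>.03)&(w[...,2]<.044)&(w[...,1]<-.1)&(w[...,1]>-.3)&(w[...,0]>.45)&(w[...,0]<.6)
P=w[m];s=P[:,:2]@d;print("cheeks");t=P[:,:2]@np.array([-d[1],d[0]]);print(np.percentile(s,[1,99]),np.round(np.histogram(t,30)[0],2),np.round(np.histogram(t,30)[1],4))
m=(w[...,2]>.0)&(w[...,2]<.02)&(abs(w[...,1]+.2)<.04)&(w[...,0]>.4)&(w[...,0]<.5);print("floor z",np.median(w[m][:,2]))
m=(w[...,2]>.08)&(w[...,2]<.33)&(w[...,0]>.5)&(w[...,1]<-.1)&(w[...,1]>-.3)&(w[...,0]<.7);P=w[m]
P=P@np.array([[d[0],-d[1],0],[d[1],d[0],0],[0,0,1]]);  print("lid s,t,z fit",np.polyfit(P[:,2],P[:,0],1),P[:,2].max(),np.percentile(P[:,1],[1,99]))
c=np.load("a_scene.npz");w=cloud(c)
m=(w[...,2]>.08)&(w[...,2]<.28)&(w[...,0]>.55)&(w[...,1]<-.12)&(w[...,1]>-.25)&(w[...,0]<.66);P=w[m]
P=P@np.array([[d[0],-d[1],0],[d[1],d[0],0],[0,0,1]]);  print("lid scene",np.polyfit(P[:,2],P[:,0],1),np.percentile(P[:,1],[1,99]))
E
```

```text
lever s 0.0991988300103022 0.29253332203022947
[[ 0.1022 -0.4486 -0.4236]
 [ 0.1082 -0.4523 -0.4212]
 [ 0.1142 -0.4523 -0.4199]
 [ 0.1202 -0.4524 -0.4198]
 [ 0.1262 -0.4499 -0.4223]
 [ 0.1322 -0.4459 -0.4262]
 [ 0.1382 -0.4459 -0.4263]
 [ 0.1442 -0.4459 -0.4263]
 [ 0.1502 -0.4458 -0.4263]
 [ 0.1562 -0.4458 -0.4264]
 [ 0.1622 -0.4457 -0.4264]
 [ 0.1682 -0.4457 -0.4265]
 [ 0.1742 -0.4457 -0.4265]
 [ 0.1802 -0.4456 -0.4265]
 [ 0.1862 -0.4456 -0.4265]
 [ 0.1922 -0.4455 -0.4266]
 [ 0.1982 -0.4454 -0.4266]
 [ 0.2042 -0.4454 -0.4267]
 [ 0.2102 -0.4454 -0.4267]
 [ 0.2162 -0.4453 -0.4267]
 [ 0.2222 -0.4453 -0.4268]
 [ 0.2282 -0.4452 -0.4268]
 [ 0.2342 -0.4452 -0.4268]
 [ 0.2402 -0.4452 -0.4268]
 [ 0.2462 -0.4451 -0.4269]
 [ 0.2522 -0.4463 -0.4269]
 [ 0.2582 -0.4589 -0.4141]
 [ 0.2642 -0.4612 -0.4119]
 [ 0.2702 -0.4611 -0.4121]
 [ 0.2762 -0.461  -0.4121]
 [ 0.2822 -0.4608 -0.4123]
 [ 0.2882 -0.4607 -0.4112]
 [ 0.2942 -0.4584 -0.4125]]
shank [-0.00044195 -0.43598733]
rim ((476.981201171875, -194.17906188964844), (225.72752380371094, 122.17729187011719), 7.392568111419678) 0.05729289368687284
0.
[... 344 characters left out ...]
.3144 -0.1937]
 [ 0.5226 -0.3151 -0.1932]
 [ 0.5376 -0.3141 -0.1929]
 [ 0.5526 -0.3146 -0.1937]
 [ 0.5676 -0.314  -0.1939]]
cheeks
[0.43121764 0.55388329] [221 143 135 144 132 142 139 140  80   7   7   7   8   6   8   6   7   6
   8   6  10  82 132 148 137 135 143 144 132 207] [-0.3095 -0.3058 -0.3021 -0.2984 -0.2947 -0.291  -0.2874 -0.2837 -0.28
 -0.2763 -0.2726 -0.2689 -0.2652 -0.2615 -0.2578 -0.2542 -0.2505 -0.2468
 -0.2431 -0.2394 -0.2357 -0.232  -0.2283 -0.2246 -0.221  -0.2173 -0.2136
 -0.2099 -0.2062 -0.2025 -0.1988]
floor z 0.005745628476414807
lid s,t,z fit [0.12629388 0.55238009] 0.3299071530401245 [-0.30905597 -0.19528147]
lid scene [0.12770575 0.55171206] [-0.31700996 -0.19785577]
```

```bash
python3 - <<'E'
from h import *
q=down(82-180); p=np.array([.4639,.1671,0])
move_ptp(p+[0,0,.08],q)
print(servo_line(p+[0,0,.005],rate=.08,contact_N=8),current_position())
move_gripper(0.0); print("gap",current_finger_gap())
f0=current_force()
servo_line(p+[0,0,.03],rate=.04)
print("f",current_force()-f0,"tq",current_torque(),current_finger_gap())
c=capture("scene");cv2.imwrite("pics/e_s.png",c["image"]);np.savez("e_s.npz",**c)
w=cloud(c)
for s in silhouettes("scene","lever")[:1]:
    P=w[s["region"]];P=P[~np.isnan(P[:,0])]; P=P[P[:,2]<.075]
    print(s["conf"],s["xy"],len(P)); 
    for y in np.arange(.02,.26,.02):
        k=(abs(P[:,1]-y)<.01)
        if k.sum()>3: print(round(y,2),k.sum(),np.round(np.percentile(P[k][:,2],[5,90]),3))
print(current_clock())
E
```

```text
False [0.46430505 0.16718802 0.00535788]
gap 0.019782444834121237
f [ -1.52386717   0.64742167 -10.52138711] tq [-0.03586464  0.07627989  0.08234439] 0.019930461716756182
0.57 [209.6, 198.9] 595
0.04 122 [0.027 0.05 ]
0.06 72 [0.032 0.05 ]
0.08 77 [0.022 0.05 ]
0.1 78 [-0.    0.05]
0.12 70 [0.001 0.05 ]
0.14 60 [0.029 0.05 ]
0.16 40 [0.032 0.05 ]
0.2 62 [0.03  0.059]
0.22 11 [0.03  0.046]
20.9833
```

View pics/e_s.png

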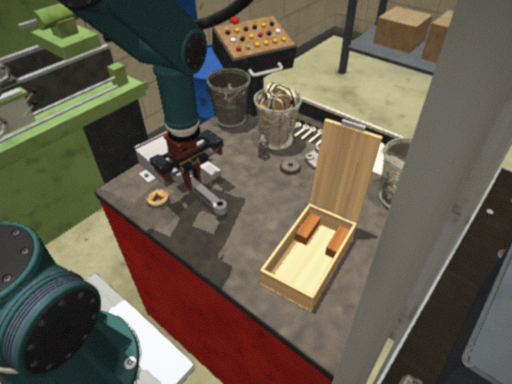

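Lifted, with the shank top at z = 0.050 along its length, so it is level; the eye is at (221,207). Carry on to the case.

```bash
python3 - <<'E'
from h import *
p=np.array([.4639,.1671,0])
servo_line(p+[0,0,.13],rate=.1)
sleep(.3)
qc=down(7.4)
move_ptp((.425,.02,.13),qc)
t=np.array([.4423,-.1987,.13])
servo_line(t,rate=.12)
print(current_position(),current_finger_gap(),current_torque(),current_clock())
c=capture("wrist");cv2.imwrite("pics/f_w.png",c["image"]);np.savez("f_w.npz",**c)
c=capture("scene");cv2.imwrite("pics/f_s.png",c["image"]);np.savez("f_s.npz",**c)
w=cloud(c)
d=np.array([np.cos(np.radians(7.4)),np.sin(np.radians(7.4))])
case0=np.array([.477,-.1942])
xy=(w[...,:2]-case0); X=xy@d; Y=xy@np.array([-d[1],d[0]])
m=(abs(Y)<.035)&(w[...,2]>.115)&(w[...,2]<.17)&(abs(X)<.105)
for a in np.arange(-.11,.11,.015):
    k=m&(X>=a)&(X<a+.015)
    if k.sum()>3: print(round(a,3),k.sum(),np.round(np.percentile(Y[k],[3,97]),4),np.round(np.percentile(w[...,2][k],[5,50,95]),3))
E
```

```text
[ 0.44212264 -0.19806537  0.12995195] 0.01985568650734292 [ 0.01064502  0.03083182 -0.00570212] 26.275
-0.11 283 [-0.0236  0.0218] [0.129 0.146 0.16 ]
-0.095 209 [-0.0255  0.0218] [0.14  0.161 0.163]
-0.08 161 [-0.0255  0.0211] [0.14  0.161 0.163]
-0.065 32 [-0.0101  0.0077] [0.146 0.149 0.15 ]
-0.05 199 [-0.02    0.0174] [0.137 0.15  0.168]
-0.035 69 [-0.0201  0.0099] [0.138 0.149 0.166]
-0.02 9 [0.0015 0.0082] [0.148 0.149 0.15 ]
```

View pics/f_w.png

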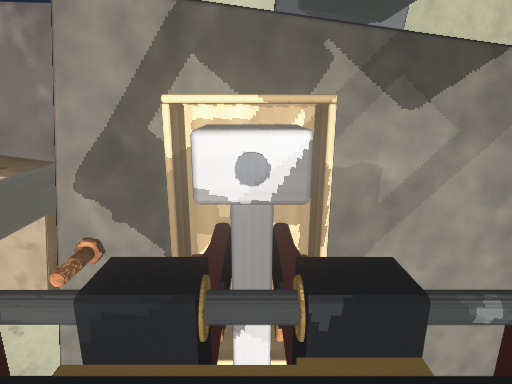

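View pics/f_s.png

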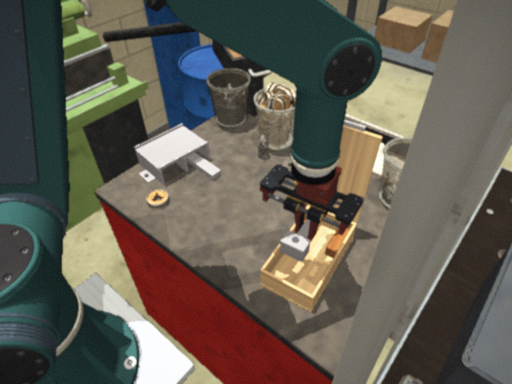

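```bash
python3 - <<'E'
from h import *
t=np.array([.4423,-.1987,0])
servo_line(t+[0,0,.03],rate=.07)
f0=current_force()
print(servo_line(t+[0,0,.0105],rate=.02,contact_N=5),current_position(),current_force()-f0,current_torque())
sleep(.2)
move_gripper(.042); print(current_finger_gap())
servo_line(current_position()+[0,0,.15],rate=.12)
print(current_clock())
# step back toward robot to see
c=capture("wrist");cv2.imwrite("pics/g_w.png",c["image"]);np.savez("g_w.npz",**c)
c2=capture("scene");cv2.imwrite("pics/g_s.png",c2["image"]);np.savez("g_s.npz",**c2)
d=np.array([np.cos(np.radians(7.4)),np.sin(np.radians(7.4))]);case0=np.array([.477,-.1942])
for c in (c,c2):
  w=cloud(c);xy=(w[...,:2]-case0); X=xy@d; Y=xy@np.array([-d[1],d[0]])
  m=(abs(Y)<.04)&(w[...,2]>.018)&(w[...,2]<.05)&(abs(X)<.105)
  for a in np.arange(-.105,.105,.015):
    k=m&(X>=a)&(X<a+.015)
    if k.sum()>3: print(round(a,3),k.sum(),np.round(np.percentile(Y[k],[3,97]),4),np.round(np.percentile(w[...,2][k],[5,50,95]),3))
E
```

```text
True [ 0.44214751 -0.19861723  0.01116843] [-0.17272209  0.04217556 14.99585102] [ 0.06409061 -0.00748393 -0.01039781]
0.042248982994414104
30.9917
-0.105 570 [-0.0211  0.0241] [0.028 0.041 0.043]
-0.09 1051 [-0.0222  0.025 ] [0.04  0.042 0.044]
-0.075 720 [-0.0208  0.0246] [0.029 0.041 0.043]
-0.06 354 [-0.0077  0.0113] [0.028 0.03  0.031]
-0.045 350 [-0.0078  0.0114] [0.028 0.03  0.031]
-0.03 337 [-0.0079  0.0106] [0.028 0.03  0.031]
-0.015 328 [-0.0081  0.0118] [0.028 0.03  0.031]
0.0 313 [-0.0082  0.0108] [0.028 0.03  0.031]
0.015 502 [-0.0324  0.0384] [0.02  0.029 0.034]
0.03 754 [-0.033   0.0385] [0.025 0.034 0.037]
0.045 752 [-0.0365  0.0384] [0.028 0.035 0.037]
0.06 382 [-0.0377  0.0373] [0.022 0.03  0.036]
0.09 124 [-0.0378  0.0364] [0.036 0.044 0.05 ]
-0.105 97 [-0.0257  0.0215] [0.037 0.041 0.043]
-0.09 161 [-0.0259  0.0215] [0.033 0.042 0.044]
-0.075 85 [-0.0259  0.0203] [0.035 0.042 0.043]
-0.06 57 [-0.0109  0.0081] [0.026 0.03  0.032]
-0.045 57 [-0.0112  0.0077] [0.023 0.03  0.032]
-0.03 59 [-0.0108  0.0078] [0.025 0.029 0.032]
-0.015 57 [-0.0113  0.0077] [0.024 0.03  0.032]
0.0 52 [-0.011   0.0077] [0.022 0.03  0.032]
0.015 114 [-0.0382  0.0379] [0.019 0.03  0.035]
0.03 139 [-0.038  0.038] [0.021 0.033 0.037]
0.045 128 [-0.0384  0.0378] [0.024 0.034 0.037]
0.06 131 [-0.0382  0.0385] [0.023 0.033 0.038]
0.075 111 [-0.0384  0.0379] [0.028 0.032 0.037]
0.09 125 [-0.0378  0.0387] [0.022 0.035 0.047]
```

View pics/g_w.png

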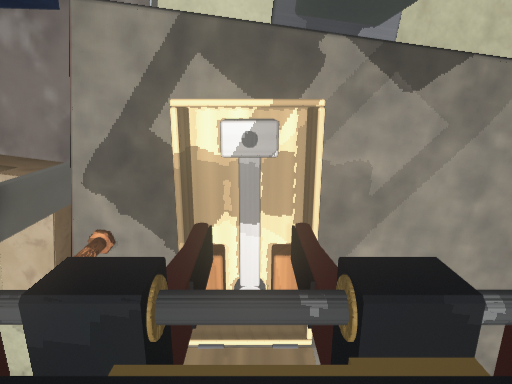

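View pics/g_s.png

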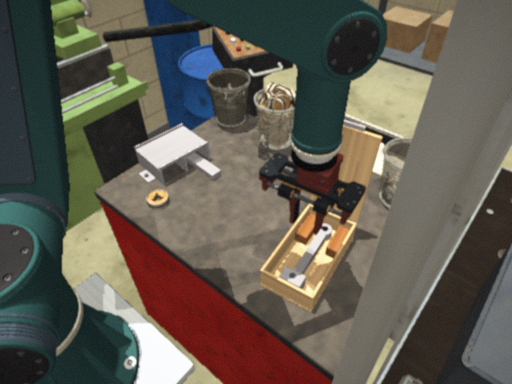

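```bash
python3 - <<'E'
from h import *
c=np.load("a_top.npz");w=cloud(c)
m=(w[...,0]>.62)&(w[...,0]<.95)&(w[...,1]<-.02)&(w[...,1]>-.42)
P=w[m]
for lo in np.arange(.62,.9,.03):
    k=(P[:,0]>=lo)&(P[:,0]<lo+.03); print(round(lo,2),np.round(P[k][:,2].max(),3),np.round(P[k][P[k][:,2].argmax()],3))
q=down(7.4)
for s,z in((.645,.36),(.645,.33),(.645,.25),(.38,.066)):
    p=(s*.9917+.254*.1288,s*.1288-.254*.9917,z); print(np.round(p,3),inverse_kinematics(p,q))
E
```

```text
0.62 0.294 [ 0.622 -0.195  0.294]
0.65 0.008 [ 0.652 -0.051  0.008]
0.68 0.008 [ 0.7   -0.128  0.008]
0.71 0.154 [ 0.729 -0.231  0.154]
0.74 0.153 [ 0.747 -0.314  0.153]
0.77 0.609 [ 0.772 -0.411  0.609]
0.8 0.563 [ 0.801 -0.387  0.563]
0.83 0.154 [ 0.855 -0.282  0.154]
0.86 0.024 [ 0.884 -0.151  0.024]
0.89 0.028 [ 0.919 -0.125  0.028]
[ 0.672 -0.169  0.36 ] [-3.45547844e-01  4.20859031e-01  1.08296365e+00 -4.44089210e-16
  1.63776997e+00 -2.04549854e+00]
[ 0.672 -0.169  0.33 ] [-3.45547844e-01  4.31683614e-01  1.13449203e+00 -4.44089210e-16
  1.57541701e+00 -2.04549854e+00]
[ 0.672 -0.169  0.25 ] [-3.45547844e-01  4.74382333e-01  1.25380211e+00 -4.44089210e-16
  1.41340821e+00 -2.04549854e+00]
[ 0.41  -0.203  0.066] [-6.11375221e-01  3.79125329e-01  1.98114074e+00 -4.44089210e-16
  7.81326587e-01 -2.31132591e+00]
```

```bash
python3 - <<'E'
from h import *
q=down(7.4)
D=np.array([.9917,.1288,0]);N=np.array([-.1288,.9917,0]);Z=np.array([0,0,1.])
P=lambda s,z:s*D-.254*N+z*Z
move_gripper(0.0)
p=current_position(); servo_line([p[0],p[1],.345],rate=.2)
servo_line(P(.645,.345),q,rate=.2)
print(servo_line(P(.645,.25),rate=.15,contact_N=10),current_clock())
h=.5605;r=.19;w=.011
f0=current_force()
for th in np.radians([95,85,75,65,55,45,35,25,16,8,3]):
    t=P(h-r*np.cos(th)+.008*np.sin(th)+w, .058+r*np.sin(th)+.008*np.cos(th)+.001)
    hit=servo_line(t,q,rate=.12,contact_N=20)
    print(round(np.degrees(th)),hit,np.round(current_force()-f0,1),round(current_clock(),2))
    if hit: break
c=capture("scene");cv2.imwrite("pics/h_s.png",c["image"])
E
```

```text
False 35.0333
95 False [-0.2  0.7 -1.3] 35.59
85 False [-0.7  0.  -2.2] 36.02
75 False [-0.5  0.5 -1.3] 36.44
65 False [-0.7 -1.  -1.4] 36.87
55 False [ 0.5 -0.1 -0.3] 37.29
45 False [-0.7  0.9 -1.3] 37.72
35 False [-0.2 -0.3 -1.1] 38.14
25 False [-0.4 -0.8 -1. ] 38.57
16 False [ 0.3 -0.7 -1.3] 38.97
8 False [-0.1 -0.1 -0.6] 39.34
3 False [-1.2 -0.4 -0.4] 39.63
```

View pics/h_s.png

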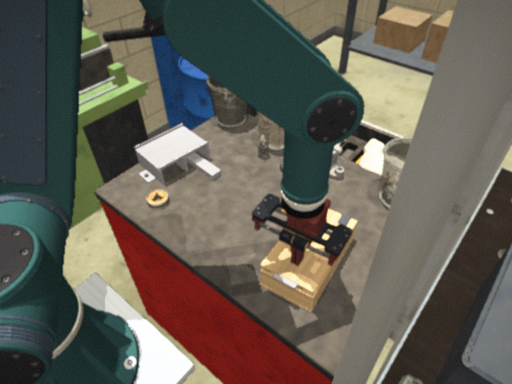

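The lid is nearly down, with the gripper on it at (300,255). Press it shut and inspect.

```bash
python3 - <<'E'
from h import *
q=down(7.4)
D=np.array([.9917,.1288,0]);N=np.array([-.1288,.9917,0]);Z=np.array([0,0,1.])
P=lambda s,z:s*D-.254*N+z*Z
f0=current_force()
print(servo_line(P(.375,.056),q,rate=.03,contact_N=12),current_position(),current_force()-f0)
sleep(.2);print(current_force()-f0)
servo_line(P(.375,.30),q,rate=.2)
move_ptp((.40,.05,.33),down(7.4))
for cam in("scene","top"):
  c=capture(cam);cv2.imwrite(f"pics/i_{cam}.png",c["image"]);w=cloud(c)
  X=w[...,:2]@D[:2]-.448;Y=w[...,:2]@N[:2]+.254
  m=(abs(X)<.1)&(abs(Y)<.05)&(w[...,2]>.03)&(w[...,2]<.12)
  print(cam,m.sum(),np.polyfit(X[m],w[...,2][m],1),np.median(w[...,2][m]))
for n in "core_plug gear spring bolt bar lever".split():
  print(n,[(round(s["conf"],2),np.round(s["xy"]),np.round(w[int(s["xy"][1]),int(s["xy"][0])],3)) for s in spot_in("top",n)[:2]])
print(current_clock())
E
```

```text
True [ 0.40871204 -0.20346754  0.06664166] [-1.17941153  2.85784236 13.29485999]
[-2.25666104  3.41924557 13.13404667]
scene 3414 [0.00094359 0.06652431] 0.06651603994323696
top 2491 [0.0029775  0.06510069] 0.06506607280818735
core_plug []
gear [(0.67, array([259., 134.]), array([0.71 , 0.02 , 0.019]))]
spring [(0.41, array([225., 136.]), array([0.714, 0.128, 0.004]))]
bolt [(0.41, array([382., 193.]), array([ 0.523, -0.335,  0.03 ]))]
bar []
lever []
43.0833
```

View pics/i_scene.png

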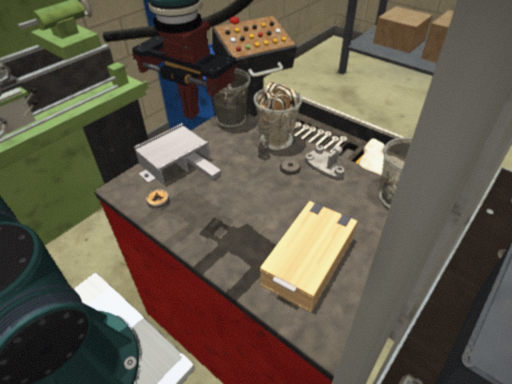

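View pics/i_top.png

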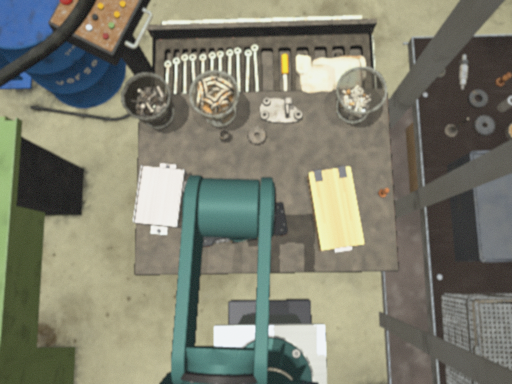

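The lid is closed flat: tilt is 0.003 rad or less, and its top is at 0.066 m. The bar at (207,168), plug (157,198), gear (290,167) and bolt (top view, 383,192) are where they were.

```bash
python3 -c "
from bench import *
close_job();print(current_clock())"
```

```text
the job is handed in; nothing more can be done
the job is handed in; nothing more can be done
```

The lever is packed in the case with the lid closed, and I handed the job in at about 43 s of the 72 s; the system reports no verdict.

I gripped the lever behind its eye and drew it about 138 mm out of the rack. I then let it lie and found it again with the wrist camera. I gripped it at the balance point, lifted and carried it level, and laid it in the case. Last, I swung the lid over from behind and pressed it shut.

**Last checks:**
- **Lever:** it lies flat on the case floor, shank top at 30 mm and block top at 42 mm. It is 2 mm or less off the case centre line, and the eye lies between the cheeks. I took these readings before closing the lid, since nothing inside shows afterwards.
- **Lid:** closed, with a tilt of 0.003 rad or less in both the scene and top cameras.
- **Forces:** closing and pressing the lid took at most about 13 N.
- **Bystanders:** the bar, plug, gear and bolt are where they were by eye, and the networks found the gear and bolt there. The spring matched its starting pixel in the top view. The networks missed the plug and the bar in the final top view because the arm hid them, so I checked those two only by eye in the scene picture.

No check failed or disagreed.

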